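Change the antenna filter cards and lock the bayonet cover

ROBOT

A 7-joint arm with a two-finger parallel gripper is mounted at the origin on the work surface. World frame = base frame: x ahead of the robot, y to its left, z up, the work surface at z = 0. Lengths are in m, angles in rad, forces in N, time in s.
With the tool pointing down it reaches from about 0.425 to 0.925 m from the base axis. Payload 6.8 kg.
Tool frame: the origin (TCP) lies midway between the tips of the shut fingers; the grasp point (between the pads) lies 19 mm behind it; x points along the fingers, y is the direction in which the jaws open and shut, and the axes are right-handed (so a half turn about x gives the same grasp; the last joint's range is limited). The gripper opens to 85 mm and grips with 20 to 120 N. Pads are 22 mm wide; open, the fingers measure 114 mm over their backs; the gripper's body (76 mm by 85 mm) begins 54 mm behind the grasp point. The pads swing forward as they close: fully open they stand 13 mm farther back than shut.
Start: joints at [-1.436, 0.477, 0.022, 1.555, -0.011, 1.109, -0.083], TCP at [0.162, 0.655, 0.231] pointing down, gripper open.
Joint ranges: [-2.96, 2.96], [-0.34, 2.1], [-1.41, 1.46], [0.24, 2.44], [-1.37, 4.51], [0.17, 1.92], [-2.96, 2.96]. Speed limits (rad/s): [2.39, 2.39, 3.14, 3.14, 3.14, 3.14, 3.14].

INTERFACE

Orientations are given as a rotation vector (axis times angle).
In Python, from bench import r gives the robot as it stands.
- The arm moves only by the tool carry_out, never from a script. Its argument "targets" is one flat list of numbers, 7 for each row, row after row: the finger opening in m, from 0 to 0.0854, then the shift along the tool's x, y, z in m, then the turn, a rotation vector about the tool's x, y, z in units of 5 degrees (1.0 is 5 degrees). A call has 1 to 12 rows; each row is the pose to reach, as a shift and turn from the pose measured when the call began, along the tool's axes at that moment; what a row does not reach only later rows make up. A row lasts 1/8 s, in which the tool goes at most 62.5 mm and 10.7 degrees, less where a joint would pass 70% of its speed; a pose out of reach is approached as far as the arm can. A call with a gripper value outside its range is refused whole. The fingers move at their own pace and stop on an object; "squeeze" is the grip in N (left out, the last holds). Time passes only in rows, so rows that repeat a pose let the fingers close. It gives the time, the measured TCP pose, the force and the opening at its end, in the units of the state.
- r.get_obs(): the state, without advancing time (a new reading comes with each control period).
- r.grab_frame(name): name is "scene" or "top" or "wrist"; returns the picture (400x640x3 uint8, blue, green, red); there is no depth.
- r.camera_info(name): a dict with "fx", "fy", "cx", "cy" (pixels), "D" ([k1, k2, p1, p2, k3] as OpenCV has them; the pictures are not rectified), "xyz" and "orientation" of the camera in the world. Camera axes: x right, y up, looking along -z (the intrinsics and any distortion apply to the point x, -y, -z); pixel columns grow to the right and rows downward; lengths in m; the calibration is good to about 2 mm. A picture is of the moment at which its call begins: read the wrist's pose just before it. camera_info takes no time and is no camera call; for the wrist camera it gives the pose at the moment of the call.
- r.hand_in(): hands the job in, once; it reports no verdict.
The state is a dict: "clock": time; "joints": joint angles; "qvel": joint speeds; "tau": joint torques, N m; "tcp_pos": TCP position; "orientation": TCP orientation; "contact_force": force on the tool from outside, world axes, zero at the start; "moment": the same for the moment, N m; "grip_width": finger opening in m.
Only numpy, scipy, OpenCV 4.12 (cv2) and the standard library are available. Lean on these libraries where they do the work, as an engineer would, in place of code of your own. Each camera call takes 0.05 s, during which the arm holds its last target. There are 200 camera calls.

TASK

Change the cards of the antenna filter housing. Press its cover down, twist it free and lay it right way up on the rubber mat; slide every new filter card from the card stand edgewise, fully home, into a slot of the housing, and put the one old card that was in the housing into an empty slot of the stand. Then set the cover back on, press it down and twist it clockwise until it locks, without shifting the other things on the bench.

Things in the scene. Friction and masses are not known exactly. Their poses are not given: they have to be found in the camera images.
- housing: antenna filter housing, a squat round olive pot fixed to the bench. Origin: centre of underside, z up. Base plate 180 mm dia x 8 mm; pot wall radius 70 to 74, top at z = 80. Inside are four parallel card slots along the housing's x, 8 wide between white guides whose funnel mouths are 18 wide (z = 58 to 68); slot floor z = 8; a card has 1.5 play on each side.
- seal (a joint): rubber sealing ring on the pot wall, on a spring: 0 = free, top 90 mm above the housing's origin; grows to 0.010 m when pushed down (4 N starts it, then 0.9 N per mm). The cover's origin over the housing's: 61.5 mm loosely set on, lugs in the gaps; turns only when pressed below 55.5 (about 8 N), bottoms at 51.5 (10 N); turned 40 to 50 degrees clockwise and let go, it springs up to 58, locked.
- gap0 (a point): a gap in the bayonet flange outside the pot wall (flange radius 74 to 81 mm, z = 66 to 72 over the housing's origin). This point is on the flange's top, radius 78, in the housing's +x direction, mid-gap. Three gaps, 44 degrees wide, lie at 0, 120 and 240 degrees about the housing's z. Under the flange, clockwise from each gap, is a lip 2.5 deep, then a pocket, then an end stop.
- cover: round olive cover, 178 dia x 113 mm tall, 0.3 kg: skirt 28 deep, dome, and on top a black grip bar 94 long (cover's x) x 40 wide (its y), z = 79 to 113. Origin: centre of the skirt's lower rim, z up. Starts locked on the housing, origin 58 above the housing's, its lugs 46 degrees clockwise (from above) of the gaps: to open press, turn it 46 degrees counter-clockwise, lift.
- lug0 (a point): top of one of the cover's three lugs inside the skirt's rim (30 mm wide, radius 76 to 86, z = 2 to 8): the one in the cover's +x direction; the others at 120 and 240 degrees, each with a black rib outside. Lugs go down through the flange's gaps; any lug fits any gap. Turning counter-clockwise from a gap is blocked.
- stand: card stand, aluminium base 190 (x) x 100 (y) x 12 mm with two grey combs, fixed. Origin: centre of underside. Three slots 9 wide at stand x = -50, 0, 50, running along its y, floor at z = 12, guides up to z = 48, then funnel mouths 19 wide up to z = 58; a card has 2 play on each side.
- mat: black rubber bench mat 220 x 220 x 3 mm, fixed. Origin: centre of underside.
- card0: flat filter card standing on its contact edge: board 64 wide (x) x 5 thick (y) x 70 mm tall (z); on it a pull handle 36 x 10 thick, z = 70 to 114. 90 g. Cans on one face stand out 7. Origin: middle of the bottom edge. Fits either way round. Starts in the stand's slot 0 (x = -50); it may be absent.
- card1: flat filter card standing on its contact edge: board 64 wide (x) x 5 thick (y) x 70 mm tall (z); on it a pull handle 36 x 10 thick, z = 70 to 114. 90 g. Cans on one face stand out 7. Origin: middle of the bottom edge. Fits either way round. Starts in the stand's slot 1 (x = 0); it may be absent.
- card2: flat filter card standing on its contact edge: board 64 wide (x) x 5 thick (y) x 70 mm tall (z); on it a pull handle 36 x 10 thick, z = 70 to 114. 90 g. Cans on one face stand out 7. Origin: middle of the bottom edge. Fits either way round. Starts in the stand's slot 2 (x = 50); it may be absent.
- old0: flat filter card standing on its contact edge: board 64 wide (x) x 5 thick (y) x 70 mm tall (z); on it a pull handle 36 x 10 thick, z = 70 to 114. 90 g. Cans on one face stand out 7. Origin: middle of the bottom edge. Fits either way round. The old card if it is this one: in the housing's slot 0 at the start; just one of old0 to old3 is present.
- old1: flat filter card standing on its contact edge: board 64 wide (x) x 5 thick (y) x 70 mm tall (z); on it a pull handle 36 x 10 thick, z = 70 to 114. 90 g. Cans on one face stand out 7. Origin: middle of the bottom edge. Fits either way round. The old card if it is this one: in the housing's slot 1 at the start; just one of old0 to old3 is present.
- old2: flat filter card standing on its contact edge: board 64 wide (x) x 5 thick (y) x 70 mm tall (z); on it a pull handle 36 x 10 thick, z = 70 to 114. 90 g. Cans on one face stand out 7. Origin: middle of the bottom edge. Fits either way round. The old card if it is this one: in the housing's slot 2 at the start; just one of old0 to old3 is present.
- old3: flat filter card standing on its contact edge: board 64 wide (x) x 5 thick (y) x 70 mm tall (z); on it a pull handle 36 x 10 thick, z = 70 to 114. 90 g. Cans on one face stand out 7. Origin: middle of the bottom edge. Fits either way round. The old card if it is this one: in the housing's slot 3 at the start; just one of old0 to old3 is present.
- slot0 (a point): middle of the floor of the housing's card slot 0, at housing y = -52.5 mm; a card is home when its origin is here.
- slot1 (a point): middle of the floor of the housing's card slot 1, at housing y = -17.5 mm; a card is home when its origin is here.
- slot2 (a point): middle of the floor of the housing's card slot 2, at housing y = 17.5 mm; a card is home when its origin is here.
- slot3 (a point): middle of the floor of the housing's card slot 3, at housing y = 52.5 mm; a card is home when its origin is here.
- mug: white mug 80 dia x 92 (mm), a bystander. Origin: underside.
- handheld: black handheld radio lying on its back, 120 x 58 x 36 with a 110 aerial (mm), a bystander. Origin: underside.
- screwdriver: screwdriver 190 long (mm), a bystander. Origin: underside.
- tape_roll: roll of white tape 96 dia x 24 (mm), a bystander. Origin: underside.
- torch: dark metal torch 130 long, 42 thick (mm), a bystander. Origin: underside.
There are look-alikes about, which are no part of the job. What is shaped like the card0 but blue is not meant. What is shaped like the card2 but pink is not meant.

How it is judged:
By the outcome, as a careful person would: the job done as asked, in the order asked, and still so for the second after the job is handed in, with the robot touching nothing.
Of card0, card1, card2 only 2 to 3 are there at a start; the rules pass over those that are not, and their reading is None.
Of old0, old1, old2, old3 only 1 to 1 are there at a start; the rules pass over those that are not, and their reading is None.
At some moment in a run one of cover may be knocked a few centimetres aside while the robot is not near it.
It also fails if it takes over 208 s, if anything falls off the work surface, if the arm or the gripper's body presses on something with over 40 N, if the wrist force passes 120 N, or if a joint passes its speed limit or range.

## Working session

There is one attempt and no reset: what is moved stays moved. The work goes in short steps, Python scripts to look and compute and a tool call to move; the robot and the scene stay as the last step left them, time stands still between calls to the robot, and variables do not carry over. Pictures are saved under pics/ and viewed, about 12 in all and at most 16, crops included, and the job is handed in when it is done.

Besides the shell and the picture viewer there is one more tool, called by a JSON object that holds its "method" and its "body", one argument or row to a line. carry_out: Moves the arm, as the interface text tells. Its arguments: {"type":"object","properties":{"targets":{"type":"array","items":{"type":"number"}},"squeeze":{"type":"number"}},"required":["targets"]}

```bash
ls; mkdir -p pics; python3 - <<'E'
from bench import r
import cv2,numpy as np
o=r.get_obs();print({k:np.round(v,3) for k,v in o.items()})
for n in("scene","top"):
    cv2.imwrite(f"pics/{n}0.png",r.grab_frame(n))
    print(n,r.camera_info(n))
print(r.camera_info("wrist"))
E
```

```text
pics
{'clock': np.float64(0.0), 'joints': array([-1.436,  0.478,  0.022,  1.556, -0.011,  1.109, -0.083]), 'qvel': array([ 0.001, -0.002, -0.   ,  0.   ,  0.001, -0.001, -0.   ]), 'tau': array([-0.0000e+00, -5.9645e+01,  1.6080e+00, -2.8118e+01,  1.3000e-02,
        1.0000e-02, -0.0000e+00]), 'tcp_pos': array([0.162, 0.655, 0.23 ]), 'orientation': array([ 0.189,  1.562, -0.192]), 'contact_force': array([-0.16 , -0.266, -0.505]), 'moment': array([ 0.036,  0.062, -0.026]), 'grip_width': np.float64(0.085)}
scene {'fx': 497.7155805220819, 'fy': 497.7155805220819, 'cx': 318.3170646492933, 'cy': 195.2887859605556, 'D': array([4.65978719e-05, 0.00000000e+00, 0.00000000e+00, 0.00000000e+00,
       0.00000000e+00]), 'xyz': array([1.14724702, 0.70749781, 1.06857253]), 'orientation': array([0.34527157, 0.87251163, 2.28567743])}
top {'fx': 370.78316381319013, 'fy': 370.78316381319013, 'cx': 322.7699886618996, 'cy': 197.34184587910696, 'D': array([-0.05990683,  0.        ,  0.        ,  0.        ,  0.        ]), 'xyz': array([0.34077233, 0.02793473, 1.1811848 ]), 'orientation': array([ 0.15155692, -0.14441477, -1.5475551 ])}
{'fx': 356.8792597303454, 'fy': 356.8792597303454, 'cx': 325.4459299257092, 'cy': 196.27144906785657, 'D': array([-0.07270876,  0.        ,  0.        ,  0.        ,  0.        ]), 'xyz': array([0.0900819 , 0.67335123, 0.37266128]), 'orientation': array([-0.251704 , -0.1938971,  1.3177997])}
```

View pics/scene0.png

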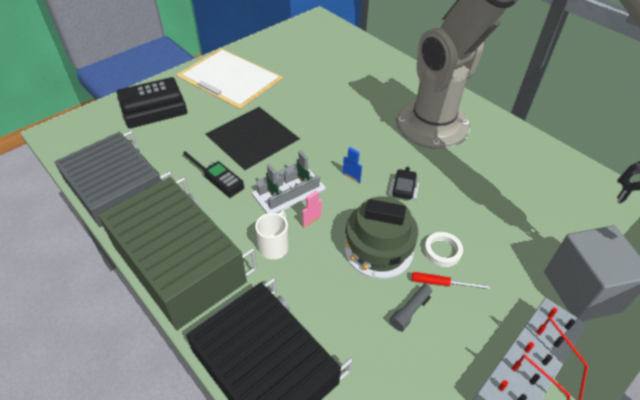

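View pics/top0.png

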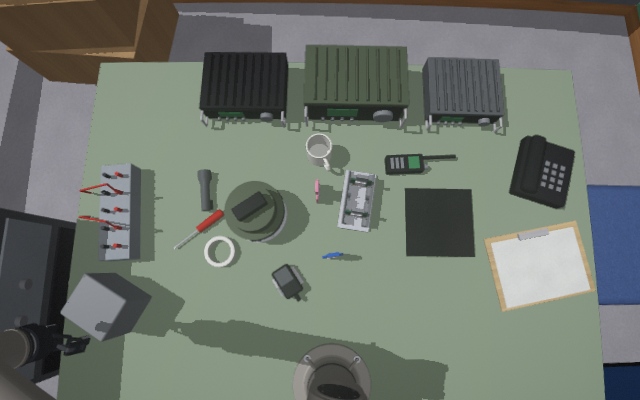

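```bash
cat > h.py <<'E'
import numpy as np, cv2
from scipy.spatial.transform import Rotation as Ro
from bench import r
def cam(n):
    i=r.camera_info(n); return dict(K=np.array([[i['fx'],0,i['cx']],[0,i['fy'],i['cy']],[0,0,1]]),D=i['D'],p=np.array(i['xyz']),R=Ro.from_rotvec(i['orientation']).as_matrix())
def ray(c,px):
    u=cv2.undistortPoints(np.array(px,float).reshape(-1,1,2),c['K'],c['D']).reshape(-1,2)
    return np.c_[u[:,0],-u[:,1],-np.ones(len(u))]@c['R'].T
def plane(c,px,z):
    d=ray(c,px); return c['p']+d*((z-c['p'][2])/d[:,2])[:,None]
def proj(c,P):
    q=(np.atleast_2d(P)-c['p'])@c['R']; q=q*[1,-1,-1]
    return cv2.projectPoints(q,np.zeros(3),np.zeros(3),c['K'],c['D'])[0].reshape(-1,2)
def tri(c1,p1,c2,p2):
    A=np.zeros((3,3));b=np.zeros(3)
    for c,p in((c1,p1),(c2,p2)):
        d=ray(c,p)[0];d/=np.linalg.norm(d);M=np.eye(3)-np.outer(d,d);A+=M;b+=M@c['p']
    return np.linalg.solve(A,b)
def shot(n,f,crop=None,s=1):
    c=cam(n);im=r.grab_frame(n);v=im
    if crop: v=im[crop[1]:crop[3],crop[0]:crop[2]]
    cv2.imwrite('pics/'+f,cv2.resize(v,None,fx=s,fy=s,interpolation=cv2.INTER_CUBIC) if s!=1 else v)
    return c,im
def down(a):  # a: yaw of jaw axis (tool y), rad; tool x down
    c,s=np.cos(a),np.sin(a); return np.array([[0,c,s],[0,s,-c],[-1,0,0]])
def go(p,deg):
    "shift and turn (5deg units) from measured pose to TCP p, jaw yaw deg"
    o=r.get_obs();R0=Ro.from_rotvec(o['orientation']).as_matrix()
    best=min((Ro.from_matrix(R0.T@down(np.radians(deg+k))).as_rotvec() for k in(0,180)),key=np.linalg.norm)
    print('go',np.round(R0.T@(np.array(p)-o['tcp_pos']),4).tolist(),np.round(best/np.radians(5),2).tolist())
def st():
    o=r.get_obs();R0=Ro.from_rotvec(o['orientation']).as_matrix()
    print('t',round(float(o['clock']),2),'tcp',np.round(o['tcp_pos'],4),'yaw',np.round(np.degrees(np.arctan2(R0[1,1],R0[0,1])),2),'tilt',np.round(np.degrees(np.arccos(-R0[2,0])),2),'F',np.round(o['contact_force'],1),'w',round(float(o['grip_width']),4),'j',np.round(o['joints'],2))
E
python3 - <<'E'
from h import *
im=cv2.imread('pics/top0.png');c=cam('top')
hsv=cv2.cvtColor(im,cv2.COLOR_BGR2HSV)
dark=(im.max(2)<32).astype(np.uint8)
for (x0,y0,x1,y1,z,nm) in((395,180,485,265,.003,'mat'),(225,185,275,225,.171,'grip')):
    m=np.zeros_like(dark);m[y0:y1,x0:x1]=dark[y0:y1,x0:x1]
    k=max(cv2.findContours(m,0,2)[0],key=cv2.contourArea);b=cv2.boxPoints(cv2.minAreaRect(k))
    print(nm,b.tolist(),plane(c,b,z).round(3).tolist(),plane(c,[b.mean(0)],z).round(4))
cv2.imwrite('pics/a.png',cv2.resize(im[130:280,190:390],None,fx=4,fy=4,interpolation=cv2.INTER_CUBIC))
st()
E
```

```text
Traceback (most recent call last):
ValueError: max() iterable argument is empty
```

```bash
python3 - <<'E'
from h import *
im=cv2.imread('pics/top0.png');c=cam('top')
print(im[220,440],im[207,250],im[218,262],im[200,300])
for (x0,y0,x1,y1,z,nm,t) in((395,180,485,265,.003,'mat',60),(225,185,275,225,.171,'grip',int(im[207,250].max())+10)):
    dark=(im.max(2)<t).astype(np.uint8);m=np.zeros_like(dark);m[y0:y1,x0:x1]=dark[y0:y1,x0:x1]
    k=max(cv2.findContours(m,0,2)[0],key=cv2.contourArea);b=cv2.boxPoints(cv2.minAreaRect(k))
    print(nm,b.tolist(),plane(c,b,z).round(3).tolist(),plane(c,[b.mean(0)],z).round(4))
cv2.imwrite('pics/a.png',cv2.resize(im[130:280,190:390],None,fx=4,fy=4,interpolation=cv2.INTER_CUBIC))
st()
E
```

```text
[48 52 49] [61 63 60] [ 90 107  95] [ 92 107  95]
mat [[405.0, 189.0], [473.0, 189.0], [473.0, 255.0], [405.0, 255.0]] [[0.598, -0.232, 0.003], [0.603, -0.457, 0.003], [0.388, -0.445, 0.003], [0.386, -0.227, 0.003]] [[ 0.4921 -0.3393  0.003 ]]
grip [[230.591796875, 208.10983276367188], [261.05902099609375, 189.24917602539062], [270.0311584472656, 203.74261474609375], [239.56393432617188, 222.603271484375]] [[0.499, 0.289, 0.171], [0.554, 0.207, 0.171], [0.513, 0.18, 0.171], [0.459, 0.262, 0.171]] [[0.5061 0.2346 0.171 ]]
t 0.1 tcp [0.1622 0.6547 0.2304] yaw 76.09 tilt 0.1 F [-0.2 -0.2 -0.2] w 0.0856 j [-1.44  0.48  0.02  1.56 -0.01  1.11 -0.08]
```

View pics/a.png

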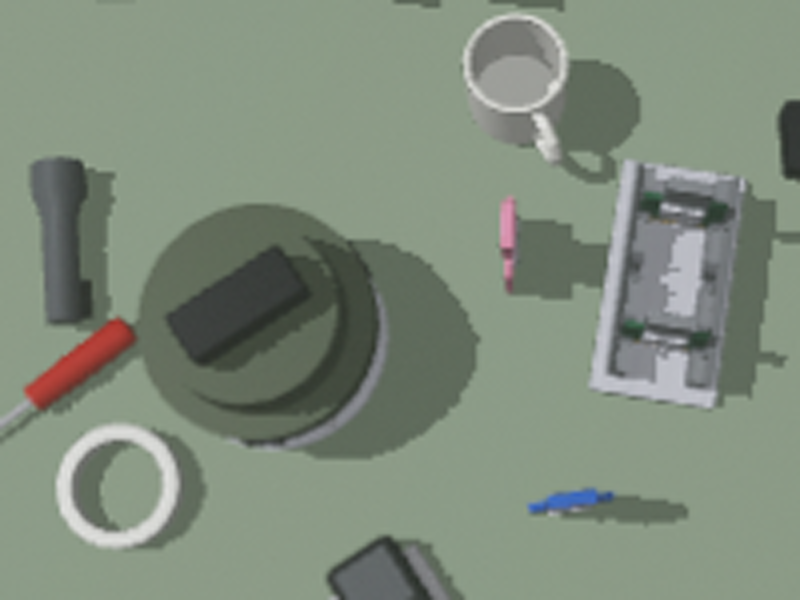

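```bash
python3 - <<'E'
from h import *
c=cam('top')
b=np.array([[632,160],[745,178],[715,405],[595,388]])/4+[190,130]-.375
P=plane(c,b,.012);print(P.round(4).tolist(),P.mean(0),np.degrees(np.arctan2(*(P[0]-P[3]+P[1]-P[2])[[1,0]])))
go([.50,.235,.30],34);go([.50,.235,.30],-146)
E
```

```text
[[0.6577, -0.0439, 0.012], [0.6443, -0.1359, 0.012], [0.459, -0.1107, 0.012], [0.4709, -0.0157, 0.012]] [ 0.55795614 -0.07656408  0.012     ] -8.171334352786893
go [-0.069, -0.3263, 0.4288] [8.42, 0.01, 0.02]
go [-0.069, -0.3263, 0.4288] [8.42, 0.01, 0.02]
```

{"method": "carry_out", "body": {
  "targets": [0.085,-0.069,0,0,0,0,0,0.085,-0.069,-0.04,0.05,1,0,0,0.085,-0.069,-0.08,0.1,2,0,0,0.085,-0.069,-0.12,0.15,3,0,0,0.085,-0.069,-0.16,0.2,4,0,0,0.085,-0.069,-0.2,0.25,5,0,0,0.085,-0.069,-0.24,0.3,6,0,0,0.085,-0.069,-0.28,0.36,7,0,0,0.085,-0.069,-0.326,0.429,8.4,0,0,0.085,-0.069,-0.326,0.429,8.4,0,0,0.085,-0.069,-0.326,0.429,8.4,0,0,0.085,-0.069,-0.326,0.429,8.4,0,0]
}}

```text
clock: 1.6
tcp_pos: [0.4996, 0.2359, 0.2996]
orientation: [0.759, 1.434, -0.762]
contact_force: [-0.2, 0.7, 0.9]
grip_width: 0.0846
```

```bash
python3 - <<'E'
from h import *
st();c,im=shot('wrist','w1.png');print(c['p'],c['R'].round(2).tolist())
E
```

```text
t 1.6 tcp [0.4996 0.2359 0.2996] yaw 34.13 tilt 0.11 F [-0.2  0.7  0.9] w 0.0846 j [-0.88  0.22  0.39  1.79 -0.09  1.15  0.13]
[0.45801292 0.2981143  0.44181474] [[0.83, -0.54, -0.16], [0.56, 0.79, 0.24], [-0.0, -0.29, 0.96]]
```

View pics/w1.png

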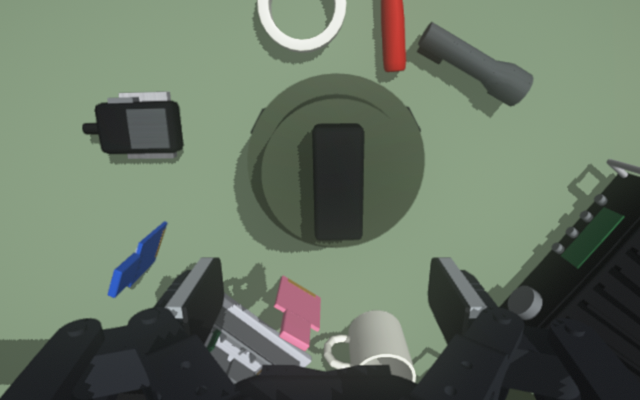

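```bash
python3 - <<'E'
from h import *
im=cv2.imread('pics/w1.png');c=cam('wrist')
print(im[180,320:372,:].max(1).tolist(),im[115:130,338].max(1).tolist(),im[232:246,338].max(1).tolist())
m=(im.max(2)<45).astype(np.uint8);m[:100]=0;m[255:]=0;m[:,:300]=0;m[:,380:]=0
k=max(cv2.findContours(m,0,2)[0],key=cv2.contourArea);b=cv2.boxPoints(cv2.minAreaRect(k))
P=plane(c,b,.171);print(b.tolist(),P.round(4).tolist(),P.mean(0).round(4))
for i in range(4):
  d=P[(i+1)%4]-P[i];print(np.linalg.norm(d).round(4),np.degrees(np.arctan2(d[1],d[0])).round(1))
E
```

```text
[40, 41, 41, 40, 40, 39, 40, 40, 39, 39, 40, 39, 40, 40, 40, 40, 40, 40, 40, 40, 40, 41, 40, 41, 41, 41, 41, 40, 41, 41, 42, 42, 40, 41, 43, 43, 41, 41, 43, 43, 41, 40, 43, 60, 85, 91, 91, 90, 91, 91, 91, 91] [97, 96, 96, 96, 96, 95, 96, 91, 68, 44, 35, 38, 41, 42, 43] [47, 48, 48, 48, 49, 48, 47, 49, 57, 68, 78, 88, 92, 92]
[[311.9999694824219, 124.00000762939453], [361.9999694824219, 124.00000762939453], [361.9999694824219, 236.0], [311.9999694824219, 236.0]] [[0.4633, 0.2711, 0.171], [0.4943, 0.2922, 0.171], [0.5475, 0.2186, 0.171], [0.5135, 0.1954, 0.171]] [0.5047 0.2443 0.171 ]
0.0375 34.3
0.0909 -54.1
0.0411 -145.8
0.0908 123.6
```

```bash
python3 - <<'E'
from h import *
go([.506,.242,.136],34.2)
E
```

```text
go [0.1637, 0.009, -0.0009] [0.0, 0.01, 0.02]
```

{"method": "carry_out", "body": {
  "targets": [0.085,0.05,0.009,0,0,0,0,0.085,0.1,0.009,0,0,0,0,0.085,0.14,0.009,-0.001,0,0,0,0.085,0.164,0.009,-0.001,0,0,0,0.06,0.164,0.009,-0.001,0,0,0,0.05,0.164,0.009,-0.001,0,0,0,0.046,0.164,0.009,-0.001,0,0,0,0.046,0.164,0.009,-0.001,0,0,0,0.035,0.164,0.009,-0.001,0,0,0,0.035,0.164,0.009,-0.001,0,0,0],
  "squeeze": 25
}}

```text
clock: 2.9
tcp_pos: [0.5064, 0.2425, 0.1364]
orientation: [0.759, 1.434, -0.759]
contact_force: [-0.9, -0.2, 4.2]
grip_width: 0.0395
```

```bash
python3 - <<'E'
from h import *
st();print(r.get_obs()['moment'].round(2))
E
```

```text
t 2.9 tcp [0.5064 0.2425 0.1364] yaw 34.22 tilt 0.03 F [-0.9 -0.2  4.2] w 0.0395 j [-0.83  0.42  0.35  1.94 -0.19  0.82  0.22]
[0.1  0.08 0.08]
```

{"method": "carry_out", "body": {
  "targets": [0.035,0.003,0,0,0,0,0,0.035,0.0055,0,0,0,0,0,0.035,0.0055,0,0,0,0,0,0.035,0.0055,0,0,0,0,0],
  "squeeze": 60
}}

```text
clock: 3.4
tcp_pos: [0.5065, 0.2425, 0.1315]
orientation: [0.759, 1.434, -0.759]
contact_force: [-2.5, -1.2, 8.6]
grip_width: 0.0392
```

```bash
python3 - <<'E'
from h import *
st();print(r.get_obs()['moment'].round(2))
E
```

```text
t 3.4 tcp [0.5065 0.2425 0.1315] yaw 34.23 tilt 0.02 F [-2.5 -1.2  8.6] w 0.0392 j [-0.83  0.43  0.35  1.94 -0.19  0.81  0.22]
[-0.26  0.58  0.19]
```

{"method": "carry_out", "body": {
  "targets": [0.035,0.001,0,0,-1,0,0,0.035,0.001,0,0,-2,0,0,0.035,0.001,0,0,-3.2,0,0,0.035,0.001,0,0,-4.4,0,0,0.035,0.001,0,0,-5.6,0,0,0.035,0.001,0,0,-6.8,0,0,0.035,0.001,0,0,-8,0,0,0.035,0.001,0,0,-9.2,0,0,0.035,0.001,0,0,-9.2,0,0,0.035,0.001,0,0,-9.2,0,0]
}}

```text
clock: 4.65
tcp_pos: [0.5073, 0.2425, 0.1316]
orientation: [0.133, 1.565, -0.133]
contact_force: [-0.5, -1.6, 9.7]
grip_width: 0.0395
```

```bash
python3 - <<'E'
from h import *
st();print(r.get_obs()['moment'].round(2))
E
```

```text
t 4.65 tcp [0.5073 0.2425 0.1316] yaw 80.28 tilt 0.08 F [-0.5 -1.6  9.7] w 0.0395 j [-0.68  0.41  0.15  1.93 -0.08  0.81  0.92]
[-0.4   0.23  0.47]
```

{"method": "carry_out", "body": {
  "targets": [0.035,-0.01,0,0,0,0,0,0.035,-0.02,0,0,0,0,0,0.035,-0.04,0,0,0,0,0,0.035,-0.08,0,0,0,0,0,0.035,-0.12,0,0,0,0,0,0.035,-0.16,0,0,0,0,0,0.035,-0.16,0,0,0,0,0]
}}

```text
clock: 5.52
tcp_pos: [0.5084, 0.2431, 0.2946]
orientation: [0.136, 1.561, -0.13]
contact_force: [0.8, -0.4, -3.0]
grip_width: 0.0392
```

```bash
python3 - <<'E'
from h import *
st();c,im=shot('scene','s2.png',(150,80,550,380),2)
go([.492,-.339,.29],-10);go([.492,-.339,.082+.003],-10)
E
```

```text
t 5.53 tcp [0.5084 0.2431 0.2946] yaw 80.26 tilt 0.4 F [ 0.8 -0.4 -3. ] w 0.0392 j [-0.71  0.23  0.18  1.76 -0.04  1.14  0.89]
go [0.0015, -0.5758, 0.0833] [-17.95, 0.04, 0.01]
go [0.2065, -0.5761, 0.0828] [-17.95, 0.04, 0.01]
```

View pics/s2.png

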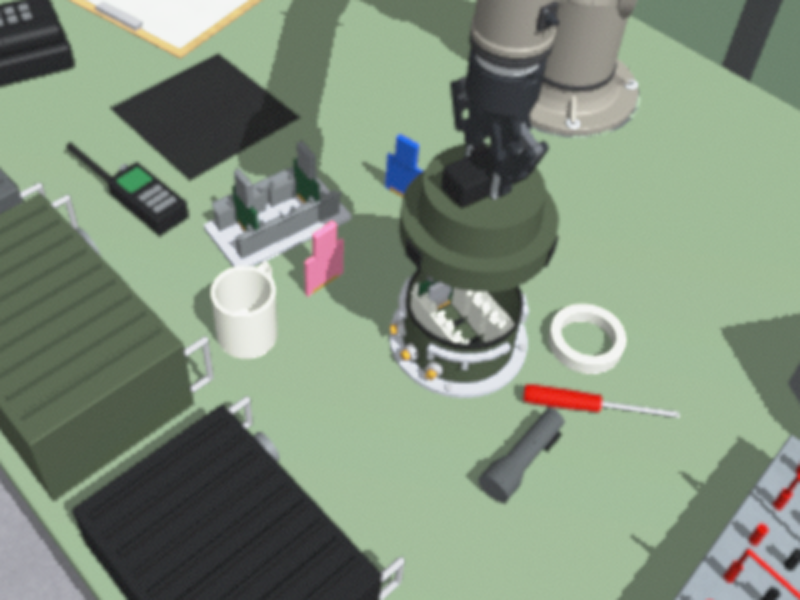

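{"method": "carry_out", "body": {
  "targets": [0.035,0,-0.05,0.008,0.5,0,0,0.035,0,-0.1,0.015,1,0,0,0.035,0,-0.15,0.022,1.5,0,0,0.035,0,-0.2,0.03,2,0,0,0.035,0,-0.25,0.037,2.5,0,0,0.035,0,-0.3,0.044,3,0,0,0.035,0,-0.35,0.051,3.5,0,0,0.035,0,-0.4,0.058,4,0,0,0.035,0,-0.45,0.065,4.5,0,0,0.035,0,-0.5,0.072,5,0,0,0.035,0,-0.55,0.08,5.5,0,0,0.035,0,-0.576,0.083,6,0,0]
}}

```text
clock: 7.08
tcp_pos: [0.4895, -0.3417, 0.2894]
orientation: [0.547, 1.502, -0.546]
contact_force: [0.1, 0.6, -1.4]
grip_width: 0.0392
```

{"method": "carry_out", "body": {
  "targets": [0.035,0,0,0,0,0,0,0.035,0,0,0,0,0,0]
}}

```text
clock: 7.32
tcp_pos: [0.4888, -0.3404, 0.2876]
orientation: [0.548, 1.506, -0.545]
contact_force: [0.2, -0.1, -1.9]
grip_width: 0.0395
```

```bash
python3 - <<'E'
from h import *
st();go([.492,-.339,.0784+.003],50)
E
```

```text
t 7.33 tcp [ 0.4888 -0.3404  0.2876] yaw 50.01 tilt 0.31 F [ 0.2 -0.1 -1.9] w 0.0395 j [ 0.03  0.34  0.61  1.71 -0.21  1.16  1.57]
go [0.2062, 0.0032, 0.0026] [0.0, -0.06, 0.0]
```

{"method": "carry_out", "body": {
  "targets": [0.035,0.05,0.003,0.003,0,0,0,0.035,0.1,0.003,0.003,0,0,0,0.035,0.15,0.003,0.003,0,0,0,0.035,0.185,0.003,0.003,0,0,0,0.035,0.2,0.003,0.003,0,0,0,0.035,0.204,0.003,0.003,0,0,0,0.035,0.206,0.003,0.003,0,0,0,0.035,0.206,0.003,0.003,0,0,0]
}}

```text
clock: 8.32
tcp_pos: [0.4929, -0.3398, 0.0827]
orientation: [0.547, 1.504, -0.545]
contact_force: [-0.5, -0.2, -1.5]
grip_width: 0.0392
```

```bash
python3 - <<'E'
from h import *
st();go([.492,-.339,.0784+.003],50)
E
```

```text
t 8.32 tcp [ 0.4929 -0.3398  0.0827] yaw 50.02 tilt 0.19 F [-0.5 -0.2 -1.5] w 0.0392 j [ 0.14  0.58  0.49  1.89 -0.38  0.77  1.71]
go [0.0013, -0.0, -0.0012] [0.0, -0.04, -0.0]
```

Lower until contact, then open and rise.

{"method": "carry_out", "body": {
  "targets": [0.035,0.0015,0,0,0,0,0,0.035,0.0025,0,0,0,0,0,0.035,0.0025,0,0,0,0,0]
}}

```text
clock: 8.7
tcp_pos: [0.4935, -0.3399, 0.0818]
orientation: [0.548, 1.503, -0.544]
contact_force: [-3.2, 3.4, 10.7]
grip_width: 0.039
```

{"method": "carry_out", "body": {
  "targets": [0.05,0,0,0,0,0,0,0.07,0,0,0,0,0,0,0.085,0,0,0,0,0,0,0.085,0,0,0,0,0,0,0.085,-0.05,0,0,0,0,0,0.085,-0.1,0,0,0,0,0,0.085,-0.16,0,0,0,0,0,0.085,-0.22,0,0,0,0,0,0.085,-0.22,0,0,0,0,0]
}}

```text
clock: 9.82
tcp_pos: [0.4955, -0.3425, 0.3071]
orientation: [0.547, 1.493, -0.545]
contact_force: [-0.3, 0.7, -0.8]
grip_width: 0.0851
```

```bash
python3 - <<'E'
from h import *
st();shot('wrist','w3.png');shot('top','t3.png')
go([.49,.165,.30],-9.7);go([.49,.165,.30],80.3)
E
```

```text
t 9.82 tcp [ 0.4955 -0.3425  0.3071] yaw 50.0 tilt 0.46 F [-0.3  0.7 -0.8] w 0.0851 j [ 0.02  0.33  0.63  1.68 -0.21  1.19  1.57]
go [0.0033, 0.3849, -0.3275] [11.95, -0.03, -0.01]
go [0.0033, 0.3849, -0.3275] [-6.05, -0.01, -0.03]
```

{"method": "carry_out", "body": {
  "targets": [0.085,0,0.036,-0.037,-0.5,0,0,0.085,0,0.072,-0.074,-1,0,0,0.085,0,0.108,-0.111,-1.5,0,0,0.085,0,0.144,-0.148,-2,0,0,0.085,0,0.18,-0.185,-2.5,0,0,0.085,0,0.216,-0.222,-3,0,0,0.085,0,0.252,-0.259,-3.5,0,0,0.085,0,0.288,-0.296,-4,0,0,0.085,0,0.324,-0.33,-4.5,0,0,0.085,0,0.36,-0.33,-5,0,0,0.085,0.003,0.385,-0.328,-6,0,0,0.085,0.003,0.385,-0.328,-6,0,0]
}}

```text
clock: 11.42
tcp_pos: [0.489, 0.1665, 0.2978]
orientation: [0.135, 1.57, -0.135]
contact_force: [-0.3, 0.2, 0.8]
grip_width: 0.0848
```

```bash
python3 - <<'E'
from h import *
st();go([.506,.242,.30],80.3)
E
```

```text
t 11.43 tcp [0.489  0.1665 0.2978] yaw 80.16 tilt 0.21 F [-0.3  0.2  0.8] w 0.0848 j [-0.64  0.15  0.22  1.86 -0.04  1.14  0.99]
go [-0.0022, 0.0773, 0.0038] [-0.03, -0.04, 0.0]
```

{"method": "carry_out", "body": {
  "targets": [0.085,-0.002,0.04,0.004,0,0,0,0.085,-0.002,0.077,0.004,0,0,0,0.085,-0.002,0.077,0.004,0,0,0,0.085,-0.002,0.077,0.004,0,0,0]
}}

```text
clock: 11.92
tcp_pos: [0.5055, 0.24, 0.2989]
orientation: [0.135, 1.572, -0.138]
contact_force: [-0.1, -0.7, -0.6]
grip_width: 0.0851
```

```bash
python3 - <<'E'
from h import *
st();c,im=shot('wrist','w4.png')
for y in (-70,-35,0,35,70): pass
for h in (-9.7,110.3,-129.7):
    d=np.array([np.cos(np.radians(h)),np.sin(np.radians(h)),0]);n=np.array([-d[1],d[0],0]);O=np.array([.5064,.2425,0])
    print(h,[proj(c,O+n*y+[0,0,.068]).round(0).tolist() for y in(-.0525,-.0175,.0175,.0525)])
E
```

```text
t 11.93 tcp [0.5055 0.24   0.2989] yaw 80.05 tilt 0.32 F [-0.1 -0.7 -0.6] w 0.0851 j [-0.71  0.23  0.19  1.76 -0.05  1.16  0.89]
-9.7 [[[279.0, 163.0]], [[312.0, 163.0]], [[344.0, 163.0]], [[377.0, 163.0]]]
110.3 [[[352.0, 203.0]], [[336.0, 177.0]], [[320.0, 149.0]], [[302.0, 119.0]]]
-129.7 [[[353.0, 119.0]], [[336.0, 148.0]], [[320.0, 177.0]], [[304.0, 204.0]]]
```

View pics/w4.png

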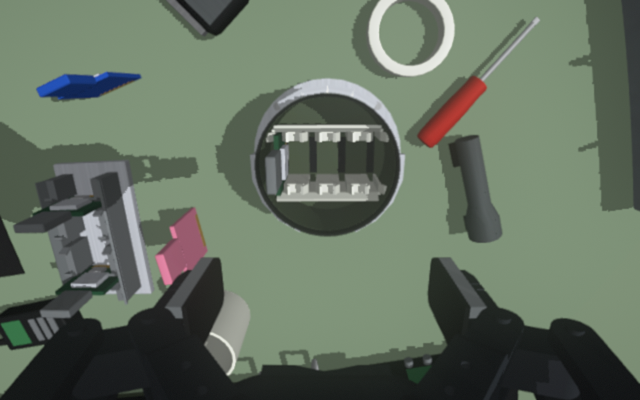

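```bash
python3 - <<'E'
from h import *
go([.55,-.077,.30],-8.2)
im=cv2.imread('pics/w4.png');g=cv2.cvtColor(im,cv2.COLOR_BGR2GRAY)
for y in(136,188):print(y,g[y,262:395].tolist())
E
```

```text
go [-0.0007, -0.3043, 0.0985] [17.64, -0.03, 0.06]
136 [51, 45, 47, 56, 79, 119, 135, 123, 114, 114, 109, 91, 74, 69, 69, 68, 61, 54, 51, 60, 92, 110, 120, 169, 232, 239, 232, 226, 224, 224, 224, 209, 161, 142, 141, 142, 145, 163, 180, 188, 200, 203, 204, 205, 201, 172, 111, 70, 59, 58, 57, 59, 75, 107, 115, 114, 133, 191, 232, 235, 227, 224, 225, 225, 218, 178, 148, 142, 143, 143, 151, 172, 185, 192, 201, 204, 204, 186, 117, 63, 57, 57, 59, 72, 89, 103, 112, 115, 114, 118, 164, 227, 233, 229, 226, 225, 215, 176, 157, 145, 141, 142, 142, 146, 162, 181, 189, 196, 182, 133, 100, 69, 64, 78, 91, 94, 95, 99, 107, 115, 115, 116, 115, 118, 125, 117, 83, 56, 49, 49, 54, 88, 147]
188 [44, 47, 59, 65, 77, 102, 116, 120, 122, 122, 124, 124, 126, 121, 105, 89, 83, 74, 62, 55, 54, 71, 107, 115, 131, 189, 232, 235, 227, 224, 223, 224, 218, 181, 147, 140, 141, 142, 156, 179, 188, 198, 204, 204, 204, 197, 163, 118, 106, 107, 108, 108, 109, 111, 114, 114, 124, 172, 228, 233, 227, 223, 223, 223, 224, 213, 161, 140, 140, 141, 153, 177, 188, 195, 203, 203, 199, 173, 124, 107, 107, 108, 108, 106, 102, 112, 115, 114, 116, 158, 226, 233, 228, 225, 224, 212, 160, 139, 140, 141, 141, 141, 153, 177, 187, 193, 197, 173, 129, 109, 108, 108, 108, 105, 100, 99, 110, 115, 115, 115, 115, 121, 130, 124, 91, 58, 50, 51, 50, 44, 44, 46, 54]
```

{"method": "carry_out", "body": {
  "targets": [0.085,0,-0.03,0.01,1.6,0,0,0.085,0,-0.06,0.02,3.3,0,0,0.085,0,-0.09,0.03,5,0,0,0.085,0,-0.12,0.04,6.6,0,0,0.085,0,-0.15,0.05,8.3,0,0,0.085,0,-0.18,0.06,10,0,0,0.085,0,-0.21,0.07,11.7,0,0,0.085,0,-0.24,0.08,13.4,0,0,0.085,0,-0.27,0.09,15.1,0,0,0.085,0,-0.304,0.098,17,0,0,0.085,0,-0.304,0.098,17.6,0,0,0.085,0,-0.304,0.098,17.6,0,0]
}}

```text
clock: 13.48
tcp_pos: [0.5486, -0.078, 0.2992]
orientation: [1.31, 1.142, -1.317]
contact_force: [-0.1, -0.2, -0.9]
grip_width: 0.085
```

```bash
python3 - <<'E'
from h import *
st();c,im=shot('wrist','w5.png')
E
```

```text
t 13.47 tcp [ 0.5486 -0.078   0.2992] yaw -8.11 tilt 0.31 F [-0.1 -0.2 -0.9] w 0.085 j [-0.45  0.24  0.58  1.79 -0.14  1.16  0.03]
```

View pics/w5.png

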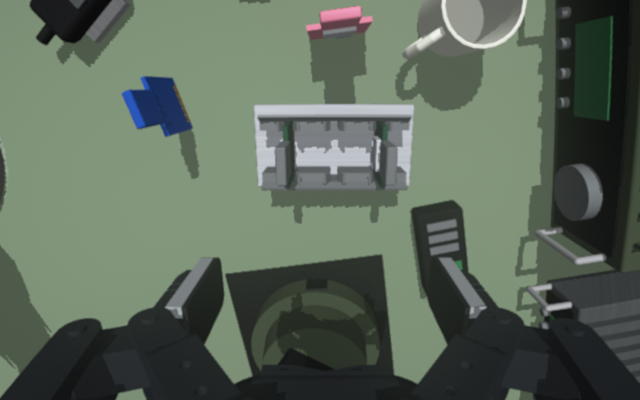

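```bash
python3 - <<'E'
from h import *
im=cv2.imread('pics/w5.png');c=cam('wrist')
b=[[256,105.5],[412.5,105.5],[410,188],[261,188]]
P=plane(c,b,.012);O=P.mean(0);print(P.round(4).tolist(),O.round(4))
for i in range(4):
  d=P[(i+1)%4]-P[i];print(np.linalg.norm(d).round(4),np.degrees(np.arctan2(d[1],d[0])).round(1))
h=np.radians(-8.2);d=np.array([np.cos(h),np.sin(h),0]);n=np.array([-d[1],d[0],0]);O[2]=0
s=5;v=cv2.resize(im[90:205,250:420],None,fx=4.5,fy=4.5,interpolation=cv2.INTER_CUBIC)
for x in(-.05,.05):
    q=np.array([O+d*(x+a)+n*e+[0,0,.126] for a,e in((-.005,-.018),(.005,-.018),(.005,.018),(-.005,.018))])
    cv2.polylines(v,[((proj(c,q)-[250,90]+.5)*4.5).astype(int)],True,(0,0,255),1)
cv2.imwrite('pics/w5b.png',v)
E
```

```text
[[0.4737, -0.0111, 0.012], [0.6561, -0.0365, 0.012], [0.6455, -0.1368, 0.012], [0.4606, -0.1111, 0.012]] [ 0.559  -0.0739  0.012 ]
0.1841 -8.0
0.1008 -96.0
0.1867 172.1
0.1009 82.5
```

View pics/w5b.png

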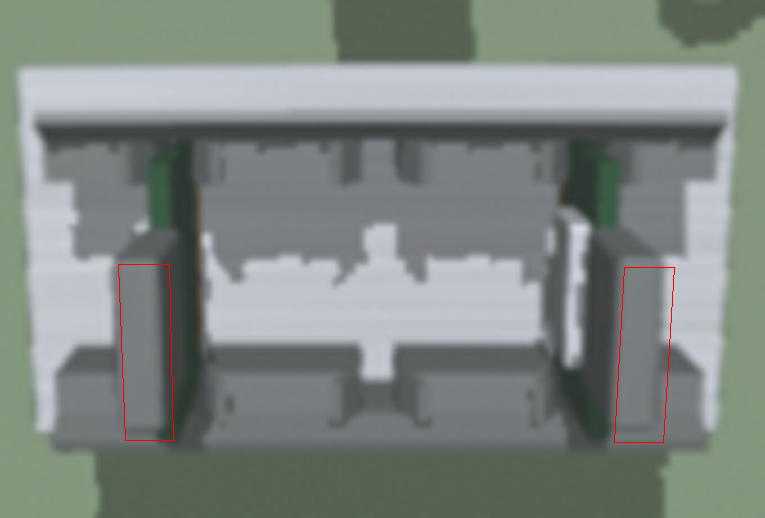

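```bash
python3 - <<'E'
from h import *
go([.6075,-.0793,.087],-8)
E
```

```text
go [0.2119, 0.0594, -0.0065] [-0.0, 0.01, 0.06]
```

{"method": "carry_out", "body": {
  "targets": [0.06,0,0.059,-0.006,0,0,0,0.05,0.05,0.059,-0.006,0,0,0,0.05,0.1,0.059,-0.006,0,0,0,0.05,0.15,0.059,-0.006,0,0,0,0.05,0.2,0.059,-0.006,0,0,0,0.05,0.212,0.059,-0.0065,0,0,0.06,0.03,0.212,0.059,-0.0065,0,0,0.06,0.02,0.212,0.059,-0.0065,0,0,0.06,0.006,0.212,0.059,-0.0065,0,0,0.06,0.006,0.212,0.059,-0.0065,0,0,0.06,0.006,0.212,0.059,-0.0065,0,0,0.06],
  "squeeze": 25
}}

```text
clock: 14.9
tcp_pos: [0.6082, -0.0792, 0.0891]
orientation: [1.312, 1.138, -1.309]
contact_force: [-1.5, 0.7, 6.0]
grip_width: 0.0097
```

```bash
python3 - <<'E'
from h import *
st()
E
```

```text
t 14.9 tcp [ 0.6082 -0.0792  0.0891] yaw -7.99 tilt 0.16 F [-1.5  0.7  6. ] w 0.0097 j [-0.32  0.58  0.47  1.85 -0.36  0.79  0.2 ]
```

{"method": "carry_out", "body": {
  "targets": [0.006,0,0,0,0,0,0,0.006,-0.01,0,0,0,0,0,0.006,-0.03,0,0,0,0,0,0.006,-0.06,0,0,0,0,0,0.006,-0.1,0,0,0,0,0,0.006,-0.15,0,0,0,0,0,0.006,-0.16,0,0,0,0,0,0.006,-0.16,0,0,0,0,0],
  "squeeze": 50
}}

```text
clock: 15.9
tcp_pos: [0.608, -0.0792, 0.2504]
orientation: [1.313, 1.136, -1.308]
contact_force: [-0.4, -0.0, -1.2]
grip_width: 0.0096
```

```bash
python3 - <<'E'
from h import *
st();c,im=shot('scene','s6.png')
h=np.radians(-9.7);n=np.array([-np.sin(h),np.cos(h),0]);H=np.array([.5064,.2425,0])
for y in(-.0525,-.0175,.0175,.0525):print((H+n*y).round(4))
p=H+n*.0525;p[2]=.25;go(p,80.3)
E
```

```text
t 15.9 tcp [ 0.608  -0.0792  0.2504] yaw -7.99 tilt 0.27 F [-0.4 -0.  -1.2] w 0.0096 j [-0.4   0.39  0.57  1.72 -0.24  1.09  0.1 ]
[0.4976 0.1908 0.    ]
[0.5035 0.2253 0.    ]
[0.5093 0.2597 0.    ]
[0.5152 0.2942 0.    ]
go [-0.0014, -0.143, -0.3568] [-17.66, 0.02, -0.02]
```

{"method": "carry_out", "body": {
  "targets": [0.006,0,-0.013,-0.032,-1.6,0,0,0.006,0,-0.026,-0.065,-3.2,0,0,0.006,0,-0.039,-0.097,-4.8,0,0,0.006,0,-0.052,-0.13,-6.4,0,0,0.006,0,-0.065,-0.162,-8,0,0,0.006,0,-0.078,-0.195,-9.6,0,0,0.006,0,-0.091,-0.227,-11.2,0,0,0.006,0,-0.104,-0.26,-12.8,0,0,0.006,0,-0.117,-0.292,-14.4,0,0,0.006,0,-0.13,-0.325,-16,0,0,0.006,0,-0.143,-0.357,-17.6,0,0,0.006,0,-0.143,-0.357,-17.7,0,0]
}}

```text
clock: 17.45
tcp_pos: [0.5128, 0.2976, 0.2466]
orientation: [0.124, 1.568, -0.125]
contact_force: [-0.7, 0.7, -0.4]
grip_width: 0.0093
```

{"method": "carry_out", "body": {
  "targets": [0.006,0,0,0,0,0,0,0.006,0,0,0,0,0,0]
}}

```text
clock: 17.7
tcp_pos: [0.5127, 0.2965, 0.2457]
orientation: [0.124, 1.569, -0.128]
contact_force: [-0.9, 0.6, -1.1]
grip_width: 0.0091
```

```bash
python3 - <<'E'
from h import *
st();c,im=shot('wrist','w7.png',(220,60,460,240),3)
go([.5152,.2942,.19],80.3)
E
```

```text
t 17.7 tcp [0.5127 0.2965 0.2457] yaw 80.79 tilt 0.19 F [-0.9  0.6 -1.1] w 0.0091 j [-0.74  0.33  0.14  1.75 -0.05  1.07  0.83]
go [0.056, -0.0017, 0.0027] [0.1, -0.02, 0.02]
```

View pics/w7.png

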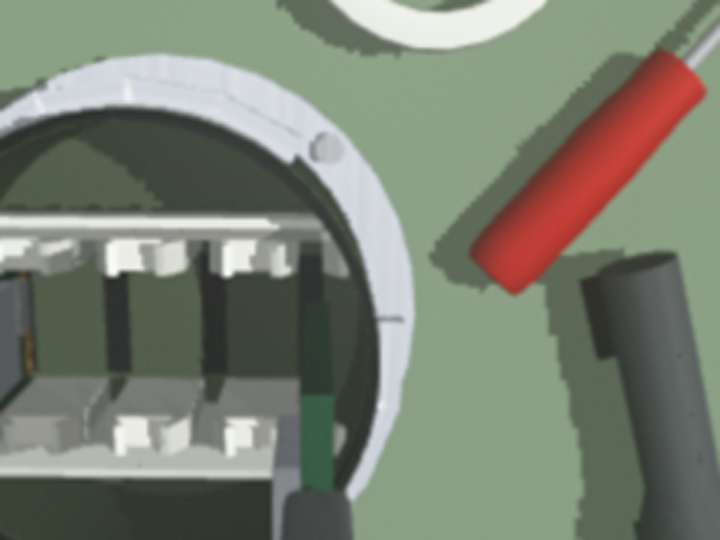

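{"method": "carry_out", "body": {
  "targets": [0.006,0.03,-0.002,0.003,0.1,0,0,0.006,0.06,-0.002,0.003,0.1,0,0,0.006,0.08,-0.002,0.003,0.1,0,0,0.006,0.08,-0.002,0.003,0.1,0,0]
}}

```text
clock: 18.25
tcp_pos: [0.5147, 0.2924, 0.1646]
orientation: [0.131, 1.571, -0.138]
contact_force: [-0.4, 0.1, -0.9]
grip_width: 0.0093
```

```bash
python3 - <<'E'
from h import *
st();go([.5152,.2942,.085],80.3)
E
```

```text
t 18.25 tcp [0.5147 0.2924 0.1646] yaw 80.2 tilt 0.35 F [-0.4  0.1 -0.9] w 0.0093 j [-0.72  0.42  0.13  1.83 -0.07  0.91  0.84]
go [0.0796, 0.0023, 0.0005] [-0.02, -0.04, 0.06]
```

{"method": "carry_out", "body": {
  "targets": [0.006,0.012,0.002,0,0,0,0.06,0.006,0.024,0.002,0,0,0,0.06,0.006,0.036,0.002,0,0,0,0.06,0.006,0.048,0.002,0,0,0,0.06,0.006,0.06,0.002,0,0,0,0.06,0.006,0.07,0.002,0,0,0,0.06,0.006,0.07,0.002,0,0,0,0.06]
}}

```text
clock: 19.12
tcp_pos: [0.5148, 0.2937, 0.0937]
orientation: [0.134, 1.571, -0.135]
contact_force: [1.4, -0.3, -1.0]
grip_width: 0.0092
```

```bash
python3 - <<'E'
from h import *
st();go([.5152,.2942,.085],80.3)
E
```

```text
t 19.12 tcp [0.5148 0.2937 0.0937] yaw 80.19 tilt 0.23 F [ 1.4 -0.3 -1. ] w 0.0092 j [-0.71  0.51  0.11  1.87 -0.08  0.77  0.85]
go [0.0087, 0.0006, 0.0004] [-0.02, -0.05, 0.0]
```

{"method": "carry_out", "body": {
  "targets": [0.006,0.004,0,0,0,0,0,0.006,0.008,0,0,0,0,0,0.006,0.011,0,0,0,0,0,0.006,0.011,0,0,0,0,0]
}}

```text
clock: 19.62
tcp_pos: [0.515, 0.2941, 0.0851]
orientation: [0.135, 1.57, -0.134]
contact_force: [-4.6, -3.3, 18.5]
grip_width: 0.0094
```

```bash
python3 - <<'E'
from h import *
st()
E
```

```text
t 19.62 tcp [0.515  0.2941 0.0851] yaw 80.19 tilt 0.22 F [-4.6 -3.3 18.5] w 0.0094 j [-0.71  0.52  0.11  1.88 -0.09  0.75  0.85]
```

{"method": "carry_out", "body": {
  "targets": [0.014,-0.001,0,0,0,0,0,0.016,-0.002,0,0,0,0,0,0.018,-0.004,0,0,0,0,0,0.02,-0.015,0,0,0,0,0,0.022,-0.04,0,0,0,0,0,0.03,-0.09,0,0,0,0,0,0.05,-0.14,0,0,0,0,0,0.06,-0.19,0,0,0,0,0,0.06,-0.215,0,0,0,0,0]
}}

```text
clock: 20.75
tcp_pos: [0.5168, 0.2945, 0.3042]
orientation: [0.138, 1.566, -0.131]
contact_force: [0.2, 1.0, -0.3]
grip_width: 0.0595
```

```bash
python3 - <<'E'
from h import *
st();c,im=shot('wrist','w8.png')
s=4;x0,y0=230,60;v=cv2.resize(im[y0:y0+150,x0:x0+190],None,fx=s,fy=s,interpolation=cv2.INTER_CUBIC)
h=np.radians(-9.7);d=np.array([np.cos(h),np.sin(h),0]);n=np.array([-d[1],d[0],0]);H=np.array([.5064,.2425,0])
for y in(-.0525,.0525):
    q=np.array([H+d*e+n*(y+a)+[0,0,.122] for a,e in((-.005,-.018),(.005,-.018),(.005,.018),(-.005,.018))])
    cv2.polylines(v,[((proj(c,q)-[x0,y0]+.5)*s).astype(int)],True,(0,0,255),1)
cv2.imwrite('pics/w8b.png',v)
go([.5085,-.0651,.25],-8)
E
```

```text
t 20.75 tcp [0.5168 0.2945 0.3042] yaw 80.18 tilt 0.27 F [ 0.2  1.  -0.3] w 0.0595 j [-0.74  0.28  0.15  1.68 -0.05  1.18  0.82]
go [0.0543, -0.3568, 0.0523] [17.64, -0.04, -0.08]
```

View pics/w8b.png

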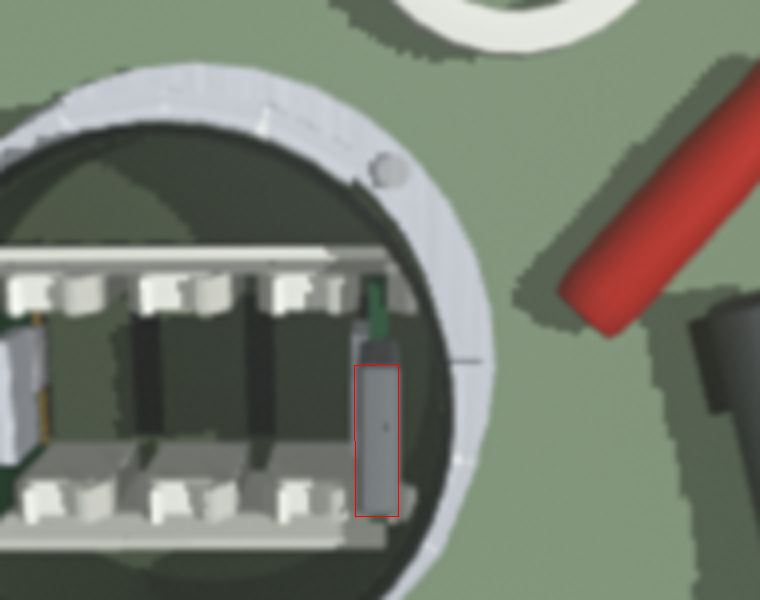

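{"method": "carry_out", "body": {
  "targets": [0.06,0,-0.03,0.004,1.5,0,0,0.06,0,-0.065,0.009,3.2,0,0,0.06,0,-0.1,0.014,4.9,0,0,0.06,0,-0.135,0.019,6.6,0,0,0.06,0,-0.17,0.024,8.3,0,0,0.06,0.01,-0.205,0.029,10,0,0,0.06,0.02,-0.24,0.034,11.7,0,0,0.06,0.03,-0.275,0.039,13.4,0,0,0.06,0.04,-0.31,0.044,15.1,0,0,0.06,0.05,-0.345,0.049,16.8,0,0,0.05,0.054,-0.357,0.052,17.64,0,0,0.05,0.054,-0.357,0.052,17.64,0,0]
}}

```text
clock: 22.3
tcp_pos: [0.5078, -0.0661, 0.2501]
orientation: [1.319, 1.142, -1.308]
contact_force: [1.0, 0.8, 0.6]
grip_width: 0.0504
```

```bash
python3 - <<'E'
from h import *
st();go([.5085,-.0651,.089],-8)
E
```

```text
t 22.3 tcp [ 0.5078 -0.0661  0.2501] yaw -8.11 tilt 0.41 F [1.  0.8 0.6] w 0.0504 j [-0.46  0.2   0.54  1.95 -0.13  1.03  0.  ]
go [0.1611, 0.0002, -0.0] [-0.02, -0.08, -0.02]
```

{"method": "carry_out", "body": {
  "targets": [0.05,0.05,0,0,0,0,0,0.05,0.1,0,0,0,0,0,0.05,0.145,0,0,0,0,0,0.05,0.16,0,0,0,-0.08,0,0.03,0.16,0,0,0,-0.08,0,0.02,0.16,0,0,0,-0.08,0,0.006,0.16,0,0,0,-0.08,0,0.006,0.16,0,0,0,-0.08,0,0.006,0.16,0,0,0,-0.08,0],
  "squeeze": 25
}}

```text
clock: 23.42
tcp_pos: [0.5089, -0.0649, 0.0918]
orientation: [1.315, 1.137, -1.309]
contact_force: [-1.7, 0.3, 6.9]
grip_width: 0.0099
```

```bash
python3 - <<'E'
from h import *
st()
E
```

```text
t 23.43 tcp [ 0.5089 -0.0649  0.0918] yaw -8.1 tilt 0.22 F [-1.7  0.3  6.9] w 0.0099 j [-0.36  0.43  0.46  2.09 -0.3   0.68  0.15]
```

{"method": "carry_out", "body": {
  "targets": [0.006,0,0,0,0,0,0,0.006,-0.01,0,0,0,0,0,0.006,-0.03,0,0,0,0,0,0.006,-0.06,0,0,0,0,0,0.006,-0.1,0,0,0,0,0,0.006,-0.15,0,0,0,0,0,0.006,-0.16,0,0,0,0,0,0.006,-0.16,0,0,0,0,0],
  "squeeze": 50
}}

```text
clock: 24.42
tcp_pos: [0.5085, -0.0649, 0.2524]
orientation: [1.316, 1.137, -1.308]
contact_force: [-0.1, -0.3, -1.4]
grip_width: 0.0092
```

```bash
python3 - <<'E'
from h import *
st();go([.5093,.2597,.25],80.3)
E
```

```text
t 24.43 tcp [ 0.5085 -0.0649  0.2524] yaw -8.09 tilt 0.31 F [-0.1 -0.3 -1.4] w 0.0092 j [-0.48  0.2   0.57  1.95 -0.12  1.03 -0.  ]
go [0.0028, -0.0449, -0.3215] [-17.68, 0.03, -0.06]
```

{"method": "carry_out", "body": {
  "targets": [0.006,0,-0.004,-0.03,-1.6,0,0,0.006,0,-0.008,-0.06,-3.2,0,0,0.006,0,-0.012,-0.09,-4.8,0,0,0.006,0,-0.016,-0.12,-6.4,0,0,0.006,0,-0.02,-0.15,-8,0,0,0.006,0,-0.024,-0.18,-9.6,0,0,0.006,0,-0.028,-0.21,-11.2,0,0,0.006,0,-0.032,-0.24,-12.8,0,0,0.006,0,-0.036,-0.27,-14.4,0,0,0.006,0,-0.04,-0.3,-16,0,0,0.006,0,-0.045,-0.322,-17.7,0,0,0.006,0,-0.045,-0.322,-17.7,0,0]
}}

```text
clock: 25.92
tcp_pos: [0.5077, 0.2617, 0.2506]
orientation: [0.129, 1.565, -0.129]
contact_force: [0.2, -1.9, -1.7]
grip_width: 0.0091
```

{"method": "carry_out", "body": {
  "targets": [0.006,0,0,0,0,0,0,0.006,0,0,0,0,0,0]
}}

```text
clock: 26.18
tcp_pos: [0.5075, 0.2603, 0.2499]
orientation: [0.13, 1.566, -0.132]
contact_force: [0.4, 0.7, -1.2]
grip_width: 0.0095
```

```bash
python3 - <<'E'
from h import *
st();shot('wrist','w9.png');go([.5093,.2597,.169],80.3)
E
```

```text
t 26.18 tcp [0.5075 0.2603 0.2499] yaw 80.42 tilt 0.07 F [ 0.4  0.7 -1.2] w 0.0095 j [-0.72  0.29  0.16  1.8  -0.05  1.06  0.87]
go [0.0812, -0.0005, 0.0016] [0.03, 0.01, 0.01]
```

{"method": "carry_out", "body": {
  "targets": [0.006,0.04,0,0.0015,0,0,0,0.006,0.08,0,0.0015,0,0,0,0.006,0.09,0,0.0015,0,0,0,0.006,0.1,0,0.0015,0,0,0,0.006,0.112,0,0.0015,0,0,0,0.006,0.124,0,0.0015,0,0,0,0.006,0.136,0,0.0015,0,0,0,0.006,0.148,0,0.0015,0,0,0,0.006,0.152,0,0.0015,0,0,0,0.006,0.152,0,0.0015,0,0,0]
}}

```text
clock: 27.48
tcp_pos: [0.5092, 0.2602, 0.0979]
orientation: [0.13, 1.566, -0.132]
contact_force: [-0.1, -1.6, -1.1]
grip_width: 0.0093
```

```bash
python3 - <<'E'
from h import *
st();go([.5093,.2597,.0878],80.3)
E
```

```text
t 27.48 tcp [0.5092 0.2602 0.0979] yaw 80.45 tilt 0.07 F [-0.1 -1.6 -1.1] w 0.0093 j [-0.69  0.47  0.14  1.93 -0.09  0.75  0.9 ]
go [0.0101, -0.0004, 0.0002] [0.03, 0.01, 0.01]
```

{"method": "carry_out", "body": {
  "targets": [0.006,0.004,0,0,0,0,0,0.006,0.008,0,0,0,0,0,0.006,0.0115,0,0,0,0,0,0.006,0.0115,0,0,0,0,0]
}}

```text
clock: 27.98
tcp_pos: [0.5096, 0.2602, 0.0878]
orientation: [0.131, 1.566, -0.132]
contact_force: [-3.4, -2.5, 13.7]
grip_width: 0.0091
```

```bash
python3 - <<'E'
from h import *
st()
E
```

```text
t 27.98 tcp [0.5096 0.2602 0.0878] yaw 80.42 tilt 0.06 F [-3.4 -2.5 13.7] w 0.0091 j [-0.68  0.49  0.13  1.93 -0.09  0.73  0.9 ]
```

{"method": "carry_out", "body": {
  "targets": [0.014,-0.001,0,0,0,0,0,0.016,-0.002,0,0,0,0,0,0.018,-0.004,0,0,0,0,0,0.02,-0.015,0,0,0,0,0,0.022,-0.04,0,0,0,0,0,0.024,-0.09,-0.02,0,0,0,0,0.024,-0.14,-0.06,0,0,0,0,0.024,-0.17,-0.07,0,0,0,0,0.024,-0.17,-0.07,0,0,0,0,0.024,-0.17,-0.07,0,0,0,0]
}}

```text
clock: 29.22
tcp_pos: [0.4973, 0.1916, 0.2576]
orientation: [0.131, 1.566, -0.131]
contact_force: [0.0, -0.6, 0.3]
grip_width: 0.0241
```

```bash
python3 - <<'E'
from h import *
st();c,im=shot('wrist','w10.png')
s=4;x0,y0=250,60;v=cv2.resize(im[y0:y0+150,x0:x0+190],None,fx=s,fy=s,interpolation=cv2.INTER_CUBIC)
h=np.radians(-9.7);d=np.array([np.cos(h),np.sin(h),0]);n=np.array([-d[1],d[0],0]);H=np.array([.5064,.2425,0])
for y in(-.0525,.0175,.0525):
    q=np.array([H+d*e+n*(y+a)+[0,0,.122] for a,e in((-.005,-.018),(.005,-.018),(.005,.018),(-.005,.018))])
    cv2.polylines(v,[((proj(c,q)-[x0,y0]+.5)*s).astype(int)],True,(0,0,255),1)
cv2.imwrite('pics/w10b.png',v)
go([.4976,.1908,.092],80.3)
E
```

```text
t 29.23 tcp [0.4973 0.1916 0.2576] yaw 80.45 tilt 0.04 F [ 0.  -0.6  0.3] w 0.0241 j [-0.64  0.22  0.18  1.87 -0.04  1.05  0.96]
go [0.165, -0.0006, 0.0007] [0.04, -0.0, 0.01]
```

View pics/w10b.png

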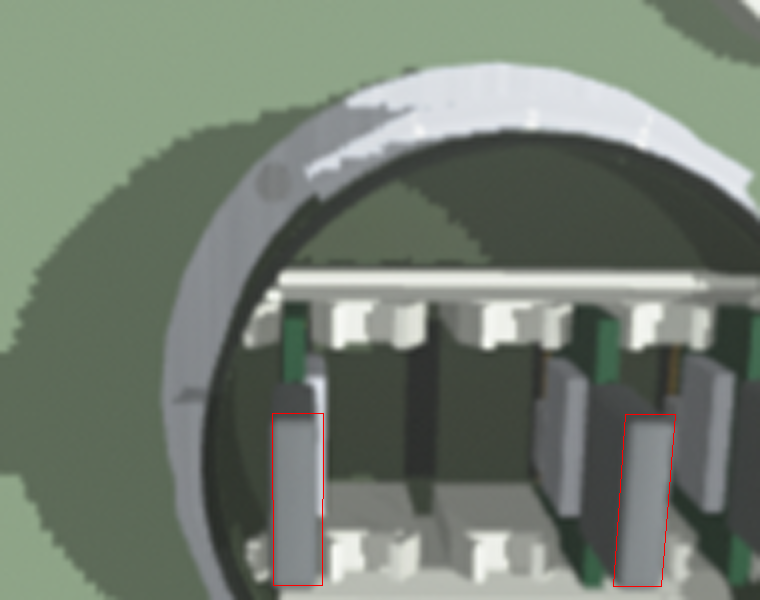

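{"method": "carry_out", "body": {
  "targets": [0.024,0.05,-0.001,0.001,0,0,0,0.024,0.1,-0.001,0.001,0,0,0,0.024,0.145,-0.001,0.001,0,0,0,0.024,0.164,-0.001,0.001,0,0,0,0.02,0.164,-0.001,0.001,0,0,0,0.006,0.164,-0.001,0.001,0,0,0,0.006,0.164,-0.001,0.001,0,0,0,0.006,0.164,-0.001,0.001,0,0,0],
  "squeeze": 25
}}

```text
clock: 30.28
tcp_pos: [0.4982, 0.1907, 0.0937]
orientation: [0.13, 1.566, -0.13]
contact_force: [-0.2, 0.5, -1.7]
grip_width: 0.0096
```

```bash
python3 - <<'E'
from h import *
st()
E
```

```text
t 30.27 tcp [0.4982 0.1907 0.0937] yaw 80.48 tilt 0.05 F [-0.2  0.5 -1.7] w 0.0096 j [-0.61  0.43  0.16  2.02 -0.1   0.7   1.01]
```

{"method": "carry_out", "body": {
  "targets": [0.006,0,0,0,0,0,0,0.006,-0.01,0,0,0,0,0,0.006,-0.03,0,0,0,0,0,0.006,-0.06,0,0,0,0,0,0.006,-0.1,0,0,0,0,0,0.006,-0.15,0,0,0,0,0,0.006,-0.17,0,0,0,0,0,0.006,-0.17,0,0,0,0,0],
  "squeeze": 50
}}

```text
clock: 31.28
tcp_pos: [0.4991, 0.1912, 0.2659]
orientation: [0.132, 1.562, -0.128]
contact_force: [-0.4, -0.5, -1.5]
grip_width: 0.0094
```

```bash
python3 - <<'E'
from h import *
st();go([.5586,-.0721,.26],-8.2)
E
```

```text
t 31.27 tcp [0.4991 0.1912 0.2659] yaw 80.48 tilt 0.3 F [-0.4 -0.5 -1.5] w 0.0094 j [-0.65  0.21  0.19  1.87 -0.04  1.07  0.97]
go [0.0056, -0.2499, 0.1022] [17.74, 0.01, -0.06]
```

{"method": "carry_out", "body": {
  "targets": [0.006,0,-0.024,0.01,1.6,0,0,0.006,0,-0.048,0.02,3.2,0,0,0.006,0,-0.072,0.03,4.8,0,0,0.006,0,-0.096,0.04,6.4,0,0,0.006,0,-0.12,0.05,8,0,0,0.006,0,-0.144,0.06,9.6,0,0,0.006,0,-0.168,0.07,11.2,0,0,0.006,0,-0.192,0.08,12.8,0,0,0.006,0,-0.216,0.09,14.4,0,0,0.006,0,-0.24,0.1,16,0,0,0.006,0.005,-0.25,0.102,17.7,0,0,0.006,0.005,-0.25,0.102,17.7,0,0]
}}

```text
clock: 32.78
tcp_pos: [0.5573, -0.0729, 0.2591]
orientation: [1.314, 1.139, -1.31]
contact_force: [-0.1, 0.4, -0.7]
grip_width: 0.009
```

{"method": "carry_out", "body": {
  "targets": [0.006,0,0,0,0,0,0,0.006,0,0,0,0,0,0]
}}

```text
clock: 33.02
tcp_pos: [0.5571, -0.0722, 0.2588]
orientation: [1.312, 1.141, -1.308]
contact_force: [-0.3, 0.5, -0.8]
grip_width: 0.009
```

```bash
python3 - <<'E'
from h import *
st();shot('wrist','w11.png',(220,60,460,240),3);go([.5586,-.0721,.0977],-8.2)
E
```

```text
t 33.02 tcp [ 0.5571 -0.0722  0.2588] yaw -7.89 tilt 0.12 F [-0.3  0.5 -0.8] w 0.009 j [-0.44  0.29  0.57  1.83 -0.18  1.07  0.06]
go [0.1613, 0.0012, -0.0001] [0.06, -0.02, -0.01]
```

View pics/w11.png

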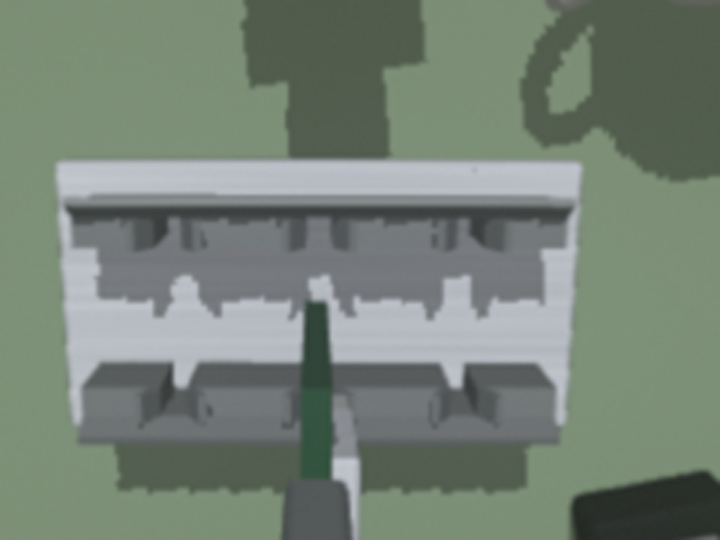

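{"method": "carry_out", "body": {
  "targets": [0.006,0.04,0.001,0,0.06,0,0,0.006,0.08,0.001,0,0.06,0,0,0.006,0.1,0.001,0,0.06,0,0,0.006,0.112,0.001,0,0.06,0,0,0.006,0.122,0.001,0,0.06,0,0,0.006,0.132,0.001,0,0.06,0,0,0.006,0.142,0.001,0,0.06,0,0,0.006,0.15,0.001,0,0.06,0,0,0.006,0.157,0.001,0,0.06,0,0,0.006,0.162,0.001,0,0.06,0,0,0.006,0.163,0.001,0,0.06,0,0]
}}

```text
clock: 34.45
tcp_pos: [0.5587, -0.0722, 0.0965]
orientation: [1.317, 1.138, -1.312]
contact_force: [-3.1, 1.2, 11.5]
grip_width: 0.0094
```

```bash
python3 - <<'E'
from h import *
st()
E
```

```text
t 34.45 tcp [ 0.5587 -0.0722  0.0965] yaw -8.23 tilt 0.16 F [-3.1  1.2 11.5] w 0.0094 j [-0.35  0.5   0.48  1.97 -0.33  0.75  0.18]
```

{"method": "carry_out", "body": {
  "targets": [0.016,-0.002,0,0,0,0,0,0.03,-0.003,0,0,0,0,0,0.04,-0.01,0,0,0,0,0,0.06,-0.06,0,0,0,0,0,0.085,-0.12,0,0,0,0,0,0.085,-0.18,0,0,0,0,0,0.085,-0.22,0,0,0,0,0,0.085,-0.22,0,0,0,0,0]
}}

```text
clock: 35.45
tcp_pos: [0.5601, -0.0732, 0.3204]
orientation: [1.321, 1.134, -1.306]
contact_force: [-0.5, 0.3, -0.4]
grip_width: 0.085
```

```bash
python3 - <<'E'
from h import *
st();go([.49,-.339,.30],50)
E
```

```text
t 35.45 tcp [ 0.5601 -0.0732  0.3204] yaw -8.25 tilt 0.54 F [-0.5  0.3 -0.4] w 0.085 j [-0.47  0.23  0.6   1.75 -0.15  1.19  0.02]
go [0.019, -0.0314, 0.2731] [-11.65, 0.01, -0.11]
```

{"method": "carry_out", "body": {
  "targets": [0.085,0,-0.004,0.035,-1.5,0,0,0.085,0,-0.008,0.07,-3,0,0,0.085,0,-0.012,0.105,-4.5,0,0,0.085,0,-0.016,0.14,-6,0,0,0.085,0.01,-0.02,0.175,-7.5,0,0,0.085,0.01,-0.024,0.21,-9,0,0,0.085,0.019,-0.028,0.245,-10.5,0,0,0.085,0.019,-0.031,0.273,-11.65,0,-0.1,0.085,0.019,-0.031,0.273,-11.65,0,-0.1,0.085,0.019,-0.031,0.273,-11.65,0,-0.1]
}}

```text
clock: 36.7
tcp_pos: [0.4905, -0.3379, 0.2993]
orientation: [0.547, 1.501, -0.546]
contact_force: [0.5, 0.4, -0.1]
grip_width: 0.0851
```

```bash
python3 - <<'E'
from h import *
st();c,im=shot('wrist','w12.png')
h=np.radians(-40);d=np.array([np.cos(h),np.sin(h),0]);n=np.array([-d[1],d[0],0]);O=np.array([.4935,-.3399,.116])
q=np.array([O+d*a+n*b for a,b in((-.047,-.02),(.047,-.02),(.047,.02),(-.047,.02))])
v=im.copy();cv2.polylines(v,[proj(c,q).astype(int)],True,(0,0,255),1);cv2.imwrite('pics/w12b.png',v)
E
```

```text
t 36.7 tcp [ 0.4905 -0.3379  0.2993] yaw 49.97 tilt 0.06 F [ 0.5  0.4 -0.1] w 0.0851 j [ 0.07  0.32  0.55  1.7  -0.18  1.18  1.54]
```

View pics/w12b.png

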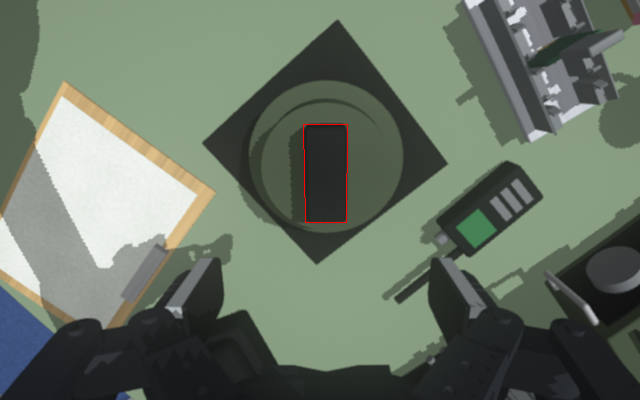

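```bash
python3 - <<'E'
from h import *
go([.4935,-.3399,.0825],50)
E
```

```text
go [0.217, -0.0004, 0.0036] [0.01, -0.0, -0.01]
```

{"method": "carry_out", "body": {
  "targets": [0.085,0.05,0,0.0035,0,0,0,0.085,0.1,0,0.0035,0,0,0,0.085,0.15,0,0.0035,0,0,0,0.085,0.195,0,0.0035,0,0,0,0.085,0.217,0,0.0035,0,0,0,0.06,0.217,0,0.0035,0,0,0,0.046,0.217,0,0.0035,0,0,0,0.035,0.217,0,0.0035,0,0,0,0.035,0.217,0,0.0035,0,0,0,0.035,0.217,0,0.0035,0,0,0],
  "squeeze": 60
}}

```text
clock: 38.0
tcp_pos: [0.4951, -0.3399, 0.0843]
orientation: [0.546, 1.497, -0.544]
contact_force: [0.8, 1.2, 6.4]
grip_width: 0.0392
```

```bash
python3 - <<'E'
from h import *
st()
E
```

```text
t 38.0 tcp [ 0.4951 -0.3399  0.0843] yaw 50.06 tilt 0.22 F [0.8 1.2 6.4] w 0.0392 j [ 0.17  0.57  0.45  1.88 -0.34  0.76  1.68]
```

{"method": "carry_out", "body": {
  "targets": [0.035,0,0,0,0,0,0,0.035,-0.01,0,0,0,0,0,0.035,-0.04,0,0,0,0,0,0.035,-0.09,0,0,0,0,0,0.035,-0.14,0,0,0,0,0,0.035,-0.19,0,0,0,0,0,0.035,-0.205,0,0,0,0,0,0.035,-0.205,0,0,0,0,0]
}}

```text
clock: 39.0
tcp_pos: [0.4942, -0.3399, 0.2896]
orientation: [0.546, 1.496, -0.544]
contact_force: [0.6, 0.1, -2.4]
grip_width: 0.0391
```

```bash
python3 - <<'E'
from h import *
st();go([.508,.2423,.29],80.3)
E
```

```text
t 39.0 tcp [ 0.4942 -0.3399  0.2896] yaw 50.06 tilt 0.28 F [ 0.6  0.1 -2.4] w 0.0391 j [ 0.07  0.33  0.56  1.71 -0.19  1.16  1.55]
go [-0.0005, 0.4552, -0.3632] [-6.05, 0.05, -0.02]
```

{"method": "carry_out", "body": {
  "targets": [0.035,0,0.038,-0.03,-0.5,0,0,0.035,0,0.076,-0.06,-1,0,0,0.035,0,0.114,-0.09,-1.5,0,0,0.035,0,0.152,-0.121,-2,0,0,0.035,0,0.19,-0.151,-2.5,0,0,0.035,0,0.228,-0.182,-3,0,0,0.035,0,0.266,-0.212,-3.5,0,0,0.035,0,0.304,-0.242,-4,0,0,0.035,0,0.342,-0.272,-4.5,0,0,0.035,0,0.38,-0.302,-5,0,0,0.035,0,0.418,-0.333,-5.5,0,0,0.035,0,0.455,-0.363,-6.05,0,0]
}}

```text
clock: 40.5
tcp_pos: [0.5066, 0.243, 0.2867]
orientation: [0.129, 1.566, -0.133]
contact_force: [0.5, 0.2, -2.7]
grip_width: 0.0391
```

{"method": "carry_out", "body": {
  "targets": [0.035,0,0,0,0,0,0,0.035,0,0,0,0,0,0]
}}

```text
clock: 40.75
tcp_pos: [0.5054, 0.2421, 0.2842]
orientation: [0.127, 1.569, -0.136]
contact_force: [0.2, -0.3, -2.8]
grip_width: 0.0395
```

```bash
python3 - <<'E'
from h import *
st();shot('scene','s13.png',(250,120,510,320),3);go([.508,.2423,.16],80.3)
E
```

```text
t 40.75 tcp [0.5054 0.2421 0.2842] yaw 80.42 tilt 0.36 F [ 0.2 -0.3 -2.8] w 0.0395 j [-0.68  0.24  0.15  1.77 -0.04  1.13  0.88]
go [0.1248, 0.0019, 0.002] [0.01, -0.01, 0.06]
```

View pics/s13.png

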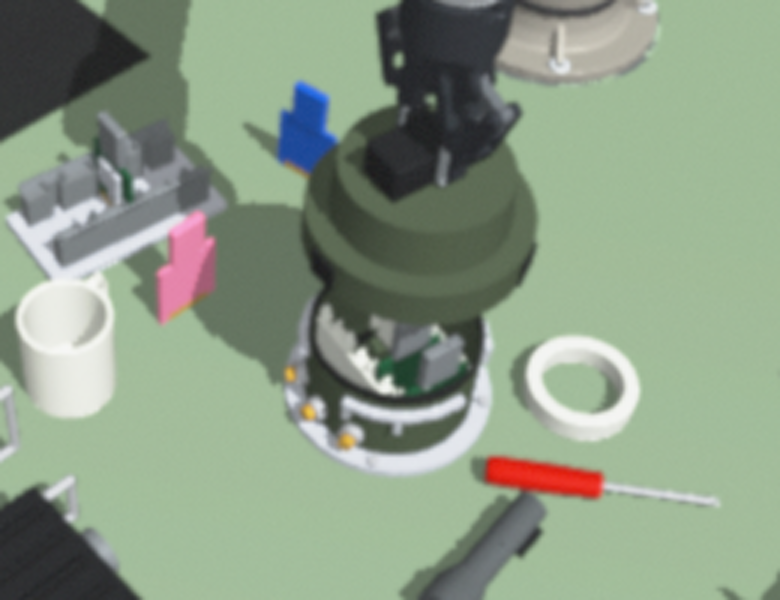

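{"method": "carry_out", "body": {
  "targets": [0.035,0.04,0.002,0.002,0,0,0.06,0.035,0.08,0.002,0.002,0,0,0.06,0.035,0.11,0.002,0.002,0,0,0.06,0.035,0.12,0.002,0.002,0,0,0.06,0.035,0.12,0.002,0.002,0,0,0.06]
}}

```text
clock: 41.42
tcp_pos: [0.5082, 0.2415, 0.1648]
orientation: [0.133, 1.568, -0.134]
contact_force: [0.3, 0.1, -1.5]
grip_width: 0.039
```

```bash
python3 - <<'E'
from h import *
st();go([.508,.2423,.1428],80.3)
E
```

```text
t 41.42 tcp [0.5082 0.2415 0.1648] yaw 80.25 tilt 0.1 F [ 0.3  0.1 -1.5] w 0.039 j [-0.66  0.37  0.13  1.9  -0.06  0.88  0.9 ]
go [0.022, 0.0008, -0.0003] [-0.01, -0.02, 0.01]
```

{"method": "carry_out", "body": {
  "targets": [0.035,0.006,0.001,0,0,0,0,0.035,0.012,0.001,0,0,0,0,0.035,0.017,0.001,0,0,0,0,0.035,0.022,0.001,0,0,0,0,0.035,0.022,0.001,0,0,0,0]
}}

```text
clock: 42.05
tcp_pos: [0.5083, 0.2426, 0.1427]
orientation: [0.133, 1.568, -0.134]
contact_force: [-1.6, -0.9, 1.3]
grip_width: 0.0387
```

```bash
python3 - <<'E'
from h import *
st();print(r.get_obs()['moment'].round(2))
E
```

```text
t 42.05 tcp [0.5083 0.2426 0.1427] yaw 80.25 tilt 0.1 F [-1.6 -0.9  1.3] w 0.0387 j [-0.66  0.4   0.13  1.92 -0.07  0.83  0.91]
[-0.01  0.22  0.01]
```

{"method": "carry_out", "body": {
  "targets": [0.035,0.004,0,0,0,0,0,0.035,0.008,0,0,0,0,0,0.035,0.01,0,0,0,0,0,0.035,0.01,0,0,0,0,0]
}}

```text
clock: 42.55
tcp_pos: [0.5083, 0.2426, 0.1334]
orientation: [0.134, 1.568, -0.134]
contact_force: [-5.5, -2.1, 9.1]
grip_width: 0.0392
```

```bash
python3 - <<'E'
from h import *
st();print(r.get_obs()['moment'].round(2))
E
```

```text
t 42.55 tcp [0.5083 0.2426 0.1334] yaw 80.25 tilt 0.1 F [-5.5 -2.1  9.1] w 0.0392 j [-0.66  0.41  0.13  1.92 -0.07  0.81  0.91]
[-0.23  0.71 -0.03]
```

{"method": "carry_out", "body": {
  "targets": [0.035,0.001,0,-0.001,0.8,0,0,0.035,0.001,0,-0.001,2,0,0,0.035,0.001,0,-0.001,3.2,0,0,0.035,0.001,0,-0.001,4.4,0,0,0.035,0.001,0,-0.001,5.6,0,0,0.035,0.001,0,-0.001,6.8,0,0,0.035,0.001,0,-0.001,8,0,0,0.035,0.001,0,-0.001,9.2,0,0,0.035,0.001,0,-0.001,9.2,0,0,0.035,0.001,0,-0.001,9.2,0,0]
}}

```text
clock: 43.8
tcp_pos: [0.5092, 0.2437, 0.134]
orientation: [0.762, 1.433, -0.757]
contact_force: [0.6, 0.4, 8.7]
grip_width: 0.0393
```

```bash
python3 - <<'E'
from h import *
st();print(r.get_obs()['moment'].round(2))
E
```

```text
t 43.8 tcp [0.5092 0.2437 0.134 ] yaw 34.17 tilt 0.18 F [0.6 0.4 8.7] w 0.0393 j [-0.81  0.42  0.32  1.93 -0.18  0.81  0.2 ]
[-0.21  0.12 -0.46]
```

{"method": "carry_out", "body": {
  "targets": [0.035,-0.002,0,0,0,0,0,0.035,-0.004,0,0,0,0,0,0.035,-0.0055,0,0,0,0,0,0.035,-0.0075,0,0,0,0,0,0.035,-0.0075,0,0,0,0,0]
}}

```text
clock: 44.42
tcp_pos: [0.5092, 0.2437, 0.1394]
orientation: [0.762, 1.432, -0.758]
contact_force: [6.1, 3.0, -18.8]
grip_width: 0.0391
```

```bash
python3 - <<'E'
from h import *
st();print(r.get_obs()['moment'].round(2))
E
```

```text
t 44.42 tcp [0.5092 0.2437 0.1394] yaw 34.16 tilt 0.16 F [  6.1   3.  -18.8] w 0.0391 j [-0.81  0.41  0.32  1.93 -0.17  0.82  0.2 ]
[ 0.52 -1.32 -0.4 ]
```

{"method": "carry_out", "body": {
  "targets": [0.035,0,0,0,0,0,0,0.035,0,0,0,0,0,0,0.05,0,0,0,0,0,0,0.07,0,0,0,0,0,0,0.085,0,0,0,0,0,0,0.085,0,0,0,0,0,0,0.085,-0.04,0,0,0,0,0,0.085,-0.09,0,0,0,0,0,0.085,-0.14,0,0,0,0,0,0.085,-0.17,0,0,0,0,0,0.085,-0.17,0,0,0,0,0]
}}

```text
clock: 45.8
tcp_pos: [0.5101, 0.244, 0.3122]
orientation: [0.766, 1.43, -0.754]
contact_force: [0.7, 0.5, -0.2]
grip_width: 0.0849
```

```bash
python3 - <<'E'
from h import *
st();c,im=shot('wrist','w14.png')
m=(im.max(2)<45).astype(np.uint8);m[:100]=0;m[255:]=0;m[:,:290]=0;m[:,390:]=0
k=max(cv2.findContours(m,0,2)[0],key=cv2.contourArea);b=cv2.boxPoints(cv2.minAreaRect(k))
P=plane(c,b,.171);print(P.round(4).tolist(),P.mean(0).round(4))
for i in range(4):
  d=P[(i+1)%4]-P[i];print(np.linalg.norm(d).round(4),np.degrees(np.arctan2(d[1],d[0])).round(1))
t=r.grab_frame('top');a=cv2.imread('pics/top0.png')
cv2.imwrite('pics/t14.png',np.vstack([a[120:300,160:500],t[120:300,160:500]]).repeat(1,0))
v=np.vstack([a[120:300,160:500],t[120:300,160:500]]);cv2.imwrite('pics/t14.png',cv2.resize(v,None,fx=1.6,fy=1.6))
E
```

```text
t 45.8 tcp [0.5101 0.244  0.3122] yaw 34.15 tilt 0.48 F [ 0.7  0.5 -0.2] w 0.0849 j [-0.86  0.23  0.37  1.75 -0.09  1.18  0.13]
[[0.466, 0.2728, 0.171], [0.4971, 0.2939, 0.171], [0.5501, 0.2185, 0.171], [0.5159, 0.1955, 0.171]] [0.5073 0.2452 0.171 ]
0.0376 34.1
0.0921 -54.9
0.0411 -146.0
0.092 122.9
```

View pics/w14.png

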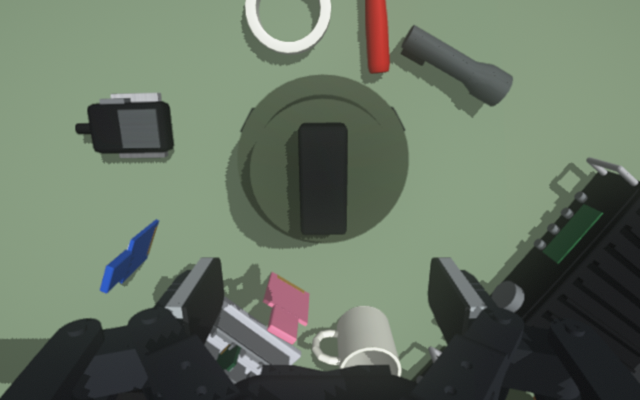

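View pics/t14.png

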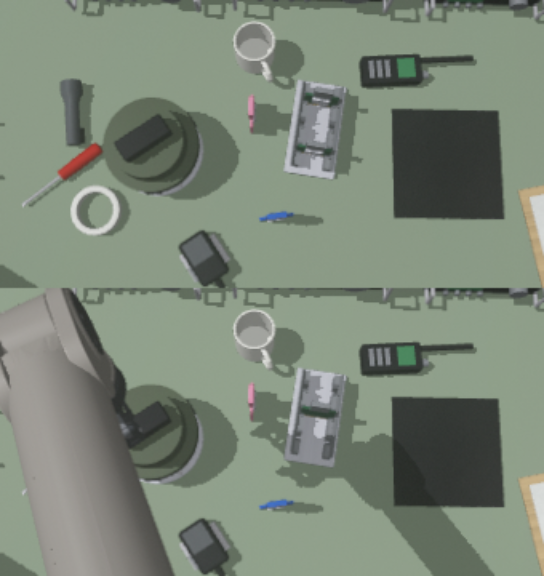

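The cover is back at its starting position and angle, the old card stands in the middle slot of the stand, and the bystanders haven't moved. I'm handing it in.

```bash
python3 -c "
from bench import r
print(r.hand_in())"
```

```text
the job is handed in; nothing more can be done
None
```

The card change is done and handed in at about 46 s of the 208 s allowed. No verdict was reported.

- **Cover off:** I pressed it down, turned it 46° counter-clockwise, lifted it and laid it right way up on the mat. It had not been knocked when I came back for it.
- **New cards:** only two were present, at the two ends of the stand. They went into housing slots 3 and 2. Each stopped at its expected home height, and slot 3 was confirmed exactly in the close-up. Slot 2 also lined up within about a millimetre.
- **Old card:** it came out of housing slot 0 and now stands in the stand's middle slot. It seated about 1 mm lower than I predicted.
- **Cover on:** I set it back, pressed it to about 52 mm and turned it 46° clockwise. An upward pull of about 19 N stopped at about 58 mm, so it is locked. The last picture shows its grip bar at the starting angle (about 34°) and within about 3 mm of its starting position.
- **Other things on the bench:** the before-and-after top pictures show nothing visibly moved among the mug, radio, pink and blue look-alikes and mat. The arm hid the torch, screwdriver and tape roll in that view, but they look unmoved by eye in the wrist picture.

No check failed. The highest force reading between moves was about 19 N.

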